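# Cap the casting moulds

## Task

Close the four casting moulds on the bench: put each of the four loose caps, grip upwards, into the mould whose recess matches it in shape and size, so that it drops in and lies flat on the floor of the recess. Let go of every cap, and leave the spray can and the mixing cup standing where they are.

Things in the scene. Friction and masses are not known exactly. Their poses are not given: they have to be found in the camera images.
- cap_big_round: large round mould cap, loose, cream plastic with a black grip, about 80 g, standing on the bench with its grip up: disc 62 mm in diameter, 14 mm thick, with a round grip post 20 mm in diameter rising 28 mm from the middle of its top (42 mm tall in all). Origin: centre of the underside, z up.
- mould_big_round: mould with the large round recess, fixed to the bench: aluminium block 98 x 98 x 45 mm high; in the middle of its top lies its recess (round recess 74 mm in diameter), 12 mm deep, dark floor 33 mm above the bench, 2 mm chamfer on its rim. 6 mm play all round its cap. Origin: centre of the block's underside, z up.
- cap_small_round: small round mould cap, loose, cream plastic with a black grip, about 80 g, standing on the bench with its grip up: disc 34 mm in diameter, 14 mm thick, with a round grip post 20 mm in diameter rising 28 mm from the middle of its top (42 mm tall in all). Origin: centre of the underside, z up.
- mould_small_round: mould with the small round recess, fixed to the bench: aluminium block 98 x 98 x 45 mm high; in the middle of its top lies its recess (round recess 46 mm in diameter), 12 mm deep, dark floor 33 mm above the bench, 2 mm chamfer on its rim. 6 mm play all round its cap. Origin: centre of the block's underside, z up.
- cap_square: square mould cap, loose, cream plastic with a black grip, about 80 g, standing on the bench with its grip up: plate 50 x 50 mm, 14 mm thick, with a bar grip 30 mm long (along the cap's x) and 14 mm wide (along its y) rising 28 mm from the middle of its top (42 mm tall in all). Origin: centre of the underside, z up.
- mould_square: mould with the square recess, fixed to the bench: aluminium block 98 x 98 x 45 mm high; in the middle of its top lies its recess (square recess 62 x 62 mm, its sides along the mould's x and y), 12 mm deep, dark floor 33 mm above the bench, 2 mm chamfer on its rim. 6 mm play all round its cap. Origin: centre of the block's underside, z up.
- cap_oblong: oblong mould cap, loose, cream plastic with a black grip, about 80 g, standing on the bench with its grip up: plate 70 mm (along its x) x 32 mm (along its y), 14 mm thick, with a bar grip 30 mm long (along the cap's x) and 14 mm wide (along its y) rising 28 mm from the middle of its top (42 mm tall in all). Origin: centre of the underside, z up.
- mould_oblong: mould with the oblong recess, fixed to the bench: aluminium block 98 x 98 x 45 mm high; in the middle of its top lies its recess (oblong recess 82 mm (along the mould's x) x 44 mm (along its y)), 12 mm deep, dark floor 33 mm above the bench, 2 mm chamfer on its rim. 6 mm play all round its cap. Origin: centre of the block's underside, z up.
- spray_can: bystander: spray can of release agent, 52 mm in diameter, 180 mm tall, upright on the bench to the robot's right of the moulds and caps. Origin: centre of its underside. Not to be moved.
- mixing_cup: bystander: empty white mixing cup, 84 mm across the rim, 100 mm tall, upright on the bench to the robot's left of the moulds and caps. Origin: centre of its underside. Not to be moved.
Mind the look-alikes: they are no part of the job. What is shaped like the cap_square but green or orange is not meant. Leave any purple look-alike of the cap_small_round alone.

How it is judged (in metres and radians):
At the end, for the whole second after the job is handed in: Each cap lies in the recess of its own mould: its centre within 12 mm of the mould's centre, its underside on the recess floor (29 to 36.5 mm above the mould's underside), level within 0.06 rad, at rest and released (horizontal distance between cap_big_round and mould_big_round below 0.012 m and z of cap_big_round in the frame of mould_big_round between 0.029 and 0.0365 m and angle between each of cap_big_round, cap_small_round, cap_square, cap_oblong's own z axis and vertical below 0.06 rad and linear speed of each of cap_big_round, cap_small_round, cap_square, cap_oblong below 0.02 m/s and contact force between each of cap_big_round, cap_small_round, cap_square, cap_oblong and the fingers below 0.1 N and horizontal distance between cap_small_round and mould_small_round below 0.012 m and z of cap_small_round in the frame of mould_small_round between 0.029 and 0.0365 m and horizontal distance between cap_square and mould_square below 0.012 m and z of cap_square in the frame of mould_square between 0.029 and 0.0365 m and horizontal distance between cap_oblong and mould_oblong below 0.012 m and z of cap_oblong in the frame of mould_oblong between 0.029 and 0.0365 m); the robot touches nothing.
It fails at once if the spray can is pushed away (more than 30 mm) or knocked over (distance of spray_can from where it was at the start of the episode above 0.03 m or angle between spray_can's own z axis and vertical above 0.4 rad).
It fails at once if the mixing cup is pushed away (more than 30 mm) or knocked over (distance of mixing_cup from where it was at the start of the episode above 0.03 m or angle between mixing_cup's own z axis and vertical above 0.4 rad).
It also fails if it takes over 93 s, if anything falls off the work surface, if the arm or the gripper's body presses on something with over 40 N, if the wrist force passes 120 N, or if a joint passes its speed limit or range.

## Robot

A 6-joint arm with a two-finger parallel gripper is mounted at the origin on the work surface. World frame = base frame: x ahead of the robot, y to its left, z up, the work surface at z = 0. Lengths are in mm, angles in rad, forces in N, time in s.
With the tool pointing down it reaches from about 400 to 925 mm from the base axis. Payload 12.5 kg.
Tool frame: the origin (TCP) lies at the very end of the fingers, on their centre line; the grasp point (between the pads) lies grip_depth behind it (grip_depth is the distance from the TCP to the grasp point, in mm); z points along the fingers, y is the line along which they close (so a half turn about z gives the same grasp; the last joint's range is limited). The gripper opens to 95 mm and grips with 3 to 60 N. Pads are 20 mm wide; open, the fingers measure 119 mm over their backs; the gripper's body (75 mm by 180 mm) begins 59 mm behind the grasp point.
Start: joints at [1.044, 0.491, 1.559, -0, 1.092, -0.106], TCP at [255.294, 570.504, 182.561] pointing down, gripper open.
Joint ranges: [-3.1, 3.1], [-0.84, 2.19], [0.05, 2.79], [-1.13, 4.28], [0.06, 2.93], [-2.69, 2.69]. Speed limits (rad/s): [2.22, 2.22, 2.79, 3.14, 3.14, 3.14].

## Interface

Orientations are given as [roll, pitch, yaw] about the fixed x, y, z axes, in that order (R = Rz(yaw) Ry(pitch) Rx(roll)).
In Python, from cell import state, read_camera, job_done, grip_depth gives the robot as it stands.
- The arm moves only by the tool drive_tool, never from a script. Its argument "targets" is a list of rows, each an object with "jaw": the opening, from 0 (shut) to 1 (fully open); "travel": the shift along the tool's x, y, z in m, a list of three; "twist": the turn about the tool's z in rad. In form: [{"jaw": jaw, "travel": [tx, ty, tz], "twist": twist}, ...]. A call has 1 to 8 rows; each row is the pose to reach, as a shift and turn from the pose commanded when the call began, along the tool's axes at that moment; what a row does not reach only later rows make up. A row lasts 1/12 s, in which the tool goes at most 41.7 mm and 7.16 degrees, less where a joint would pass 70% of its speed; a pose out of reach is approached as far as the arm can. A call with a gripper value outside its range is refused whole. The fingers move at their own pace and stop on an object; the grip force is fixed at half the most. Time passes only in rows, so rows that repeat a pose let the fingers close. It gives the time, the measured TCP pose, the force, the opening and the grip force at its end, in the units of the state.
- state(): the state, without advancing time (a new reading comes with each control period).
- read_camera(name): name is "scene" or "top" or "wrist"; returns a dict with "frame" (400x640x3 uint8, red, green, blue), "fx", "fy", "cx", "cy" (pixels), "k1" (the pictures are not rectified: a ray, as slopes to the right and down, at radius r is drawn at 1 + k1 r^2 times it, then the intrinsics apply), "R" (3x3) and "t" (3): a world point X has camera coordinates R X + t. Camera axes: x right, y down, z forward; pixel columns grow to the right and rows downward; lengths in mm; the calibration is good to about 2 mm. A picture is of the moment at which its call begins. There is no depth.
- job_done(): hands the job in; it is judged then, once.
The state is a dict: "t": time; "joints": joint angles; "qvel": joint speeds; "tau": joint torques, N m; "eef_pos": TCP position; "tcp_rot": TCP orientation; "ft_force": force on the tool from outside, world axes, zero at the start; "moment": the same for the moment, N m; "opening": opening from 0.0 (shut) to 1.0 (fully open); "grip_force": force on a finger pad.
Only numpy, scipy, OpenCV 4.12 (cv2) and the standard library are available. Lean on these libraries where they do the work, as an engineer would, in place of code of your own. Each camera call takes 0.05 s, during which the arm holds its last target. There are 200 camera calls.

## Working session

There is one attempt and no reset: what is moved stays moved. The work goes in short steps, Python scripts to look and compute and a tool call to move; the robot and the scene stay as the last step left them, time stands still between calls to the robot, and variables do not carry over. Pictures are saved under pics/ and viewed, at most 14 in all, crops included, and the job is handed in when it is done.

Besides the shell and the picture viewer there is one more tool, called after "Emit:" as name(argument=value, ...) on one line, values as JSON. drive_tool: Moves the arm, as the interface text tells. Its arguments: {"type":"object","properties":{"targets":{"type":"array"}},"required":["targets"]}

```bash
mkdir -p pics; ls; python3 - <<'E'
from cell import *
import cv2
print(state(), grip_depth)
for n in ("top","scene"):
    c=read_camera(n); cv2.imwrite(f"pics/{n}0.png",c["frame"][:,:,::-1])
    print(n,{k:c[k] for k in c if k!="frame"})
E
```

```text
pics
{'t': 0.0, 'joints': array([ 1.04443847e+00,  4.91559232e-01,  1.55945798e+00, -1.26724955e-05,
        1.09171238e+00, -1.05605120e-01]), 'qvel': array([-0.00027859, -0.00184909,  0.00108477,  0.00048123, -0.00061761,
        0.00033994]), 'tau': array([ 4.83063650e-04, -6.12658167e+01, -2.58181876e+01,  6.93333079e-02,
        4.81822772e-02, -1.03505884e-04]), 'eef_pos': array([255.11945601, 570.24449258, 181.95903988]), 'tcp_rot': array([-3.14046086e+00, -1.08667490e-04,  2.72084570e+00]), 'ft_force': array([ 0.09248739, -1.06794348, -0.75285966]), 'moment': array([0.04131288, 0.03667444, 0.02675173]), 'grip_force': 0.0, 'opening': 0.997833287661391} 18.8
top {'fx': 409.2629931148808, 'fy': 409.2629931148808, 'cx': 325.02879617106055, 'cy': 195.9034324425799, 'k1': 0.032396072749521936, 'R': array([[ 0.02344204, -0.99971873, -0.00359624],
       [-0.98660446, -0.02255334, -0.16156418],
       [ 0.16143763,  0.00733546, -0.98685565]]), 't': array([   3.14407462,  511.35900222, 1060.59765074])}
scene {'fx': 425.6874523776702, 'fy': 425.6874523776702, 'cx': 322.53981649330353, 'cy': 203.70397739409117, 'k1': 0.013715107366116759, 'R': array([[-0.74360048,  0.66848696,  0.01354649],
       [ 0.49129388,  0.5600156 , -0.66709284],
       [-0.45352911, -0.48939525, -0.74485142]]), 't': array([ 354.057744  , -217.64938724, 1450.84110512])}
```

View pics/top0.png

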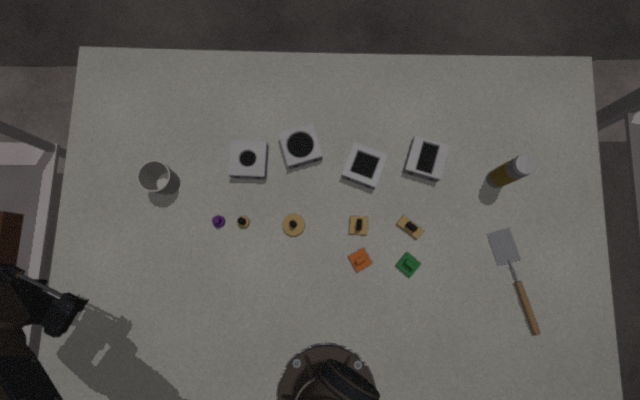

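View pics/scene0.png

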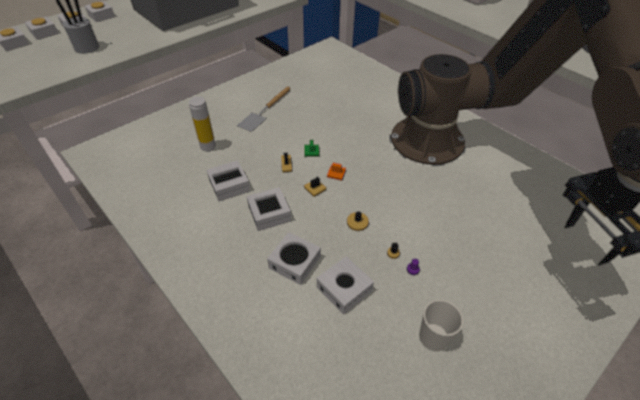

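The top view shows the moulds in a row: small round (248,158), big round (300,144), square (365,165) and oblong (429,157). The caps are at (243,222), (293,225), (358,225) and (410,227). The look-alikes are purple (218,222), orange (360,260) and green (408,264). The cup is at (155,178) and the can at about (508,172). The scene view agrees.

```bash
cat > h.py <<'E'
import numpy as np, cv2
from cell import *
def plane(c,px,z):
    px=np.atleast_2d(np.asarray(px,float))
    K=np.array([[c["fx"],0,c["cx"]],[0,c["fy"],c["cy"]],[0,0,1]])
    u=cv2.undistortPoints(px.reshape(-1,1,2),K,np.array([c["k1"],0,0,0,0.])).reshape(-1,2)
    d=np.c_[u,np.ones(len(u))]@c["R"]; o=-c["R"].T@c["t"]
    return (o+d*((z-o[2])/d[:,2])[:,None])[:,:2]
def proj(c,X):
    p=c["R"]@np.asarray(X,float)+c["t"]; s=p[:2]/p[2]; s=s*(1+c["k1"]*(s@s))
    return s*c["fx"]+[c["cx"],c["cy"]]
def blobs(c,mask,z,amin):
    out=[]
    for k in cv2.findContours(mask.astype(np.uint8),cv2.RETR_EXTERNAL,cv2.CHAIN_APPROX_NONE)[0]:
        if cv2.contourArea(k)<amin: continue
        w=plane(c,k.reshape(-1,2),z).astype(np.float32)
        (x,y),(a,b),t=cv2.minAreaRect(w)
        if a<b: a,b,t=b,a,t+90
        out.append((k.reshape(-1,2).mean(0).round(),round(x),round(y),round(a),round(b),round(t%180)))
    return out   # px, x, y, long, short, direction of the long side in deg
E
python3 - <<'E'
from h import *
c=read_camera("top"); f=c["frame"]; hsv=cv2.cvtColor(f,cv2.COLOR_RGB2HSV)
print(f[227,285],f[225,302],f[145,300],f[165,240],f[150,365-25],f[250,250])
roi=np.zeros(f.shape[:2],bool); roi[200:250,230:450]=1
H,S,V=[hsv[...,i].astype(int) for i in range(3)]
m=roi&(H>10)&(H<28)&(S>90)
m=cv2.morphologyEx(m.astype(np.uint8),cv2.MORPH_CLOSE,np.ones((9,9)))
for b in blobs(c,m,10,20): print("cap",b)
for b in blobs(c,roi&(V<50),42,8): print("grip",b)
r2=np.zeros_like(roi); r2[115:195,220:460]=1
for b in blobs(c,r2&(V<70),40,40): print("recess",b)
for b in blobs(c,r2&(V>195)&(S<30),45,200): print("block",b)
E
```

```text
[119  99  65] [125 104  70] [16 16 13] [121 117 119] [118 116 113] [123 122 116]
cap (array([410., 227.]), 436, -218, 67, 31, 54)
cap (array([358., 225.]), 438, -77, 48, 47, 176)
cap (array([243., 222.]), 439, 236, 29, 26, 156)
cap (array([293., 224.]), 435, 101, 57, 56, 47)
grip (array([411., 226.]), 434, -215, 28, 16, 54)
grip (array([293., 224.]), 433, 100, 16, 13, 2)
grip (array([359., 224.]), 437, -76, 28, 12, 173)
grip (array([241., 221.]), 438, 236, 19, 16, 91)
recess (array([358., 182.]), 550, -72, 90, 8, 70)
recess (array([305., 163.]), 601, 72, 94, 10, 108)
recess (array([364., 164.]), 601, -90, 60, 60, 160)
recess (array([247., 158.]), 612, 230, 41, 39, 91)
recess (array([256., 170.]), 579, 203, 129, 65, 133)
recess (array([427., 157.]), 625, -261, 80, 43, 164)
recess (array([415., 167.]), 597, -226, 128, 69, 33)
recess (array([300., 144.]), 655, 89, 69, 68, 92)
```

```bash
cat >> h.py <<'E'
def go(x,y,z,yaw=None):
    "prints travel (m) in tool axes and twist (rad) from the present pose; yaw in deg, mod 180 nearest"
    s=state(); r,p,a=s["tcp_rot"]
    d=np.array([x,y,z])-s["eef_pos"]
    tx=[np.cos(a),np.sin(a),0]; ty=[np.sin(a),-np.cos(a),0]
    tw=0 if yaw is None else -((np.radians(yaw)-a+np.pi/2)%np.pi-np.pi/2)
    print(f"to {(x,y,z,yaw)} travel [{d@tx/1e3:.3f},{d@ty/1e3:.3f},{-d[2]/1e3:.3f}] twist {tw:.3f} j6 {s['joints'][5]:.2f}")
E
python3 -c "
from h import *
c=read_camera('top')
print(plane(c,[[157,178],[218,222]],30), plane(c,[495,183],20))
go(438,236,120,156); go(438,236,18,156)"
```

```text
[[552.08210953 474.91643057]
 [435.35065191 301.2323251 ]] [[ 561.16261844 -449.84380932]]
to (438, 236, 120, 156) travel [-0.303,-0.231,0.062] twist -0.002 j6 -0.11
to (438, 236, 18, 156) travel [-0.303,-0.231,0.164] twist -0.002 j6 -0.11
```

Emit:
drive_tool(targets=[{"jaw":0.5,"travel":[-0.038,-0.029,0.0],"twist":0},{"jaw":0.5,"travel":[-0.07,-0.053,0.0],"twist":0},{"jaw":0.5,"travel":[-0.101,-0.077,0.01],"twist":0},{"jaw":0.5,"travel":[-0.133,-0.101,0.02],"twist":0},{"jaw":0.5,"travel":[-0.165,-0.126,0.03],"twist":0},{"jaw":0.5,"travel":[-0.2,-0.152,0.04],"twist":0},{"jaw":0.5,"travel":[-0.23,-0.175,0.05],"twist":0},{"jaw":0.5,"travel":[-0.26,-0.198,0.062],"twist":0}])

```text
t: 0.87
eef_pos: [411.8, 283.0, 120.9]
tcp_rot: [3.141, 0.001, 2.721]
ft_force: [0.4, 0.8, -0.5]
opening: 0.522
grip_force: 0.0
```

Emit:
drive_tool(targets=[{"jaw":0.5,"travel":[-0.025,-0.02,0.0],"twist":0},{"jaw":0.5,"travel":[-0.043,-0.033,0.0],"twist":0},{"jaw":0.5,"travel":[-0.043,-0.033,0.0],"twist":0},{"jaw":0.5,"travel":[-0.043,-0.033,0.0],"twist":0},{"jaw":0.5,"travel":[-0.043,-0.033,0.0],"twist":0}])

```text
t: 1.28
eef_pos: [436.6, 237.3, 120.9]
tcp_rot: [3.141, -0.0, 2.721]
ft_force: [0.2, 0.1, 0.9]
opening: 0.501
grip_force: 0.0
```

```bash
python3 -c "
from h import *
c=read_camera('wrist'); cv2.imwrite('pics/w1.png',c['frame'][:,:,::-1])
for p in [(438,236,42),(438,236,14),(612,230,33)]: print(p,proj(c,p))
go(438,236,18,156); print(state()['eef_pos'])"
```

```text
(438, 236, 42) [318.14833835 201.04930383]
(438, 236, 14) [318.24180259 194.33548839]
(612, 230, 33) [374.64549554 332.37630488]
to (438, 236, 18, 156) travel [-0.002,-0.001,0.103] twist -0.001 j6 -0.79
[436.48630883 237.67941937 120.97233128]
```

View pics/w1.png

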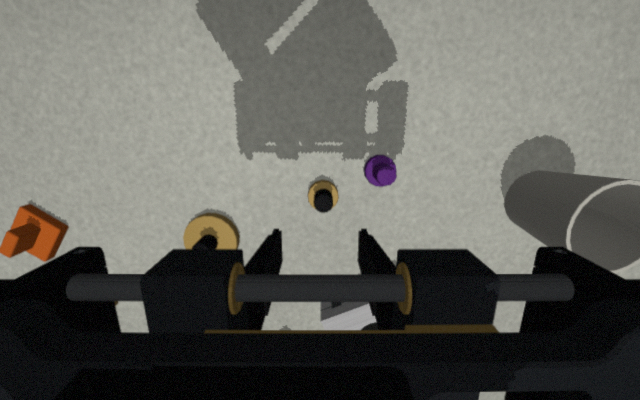

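The wrist view shows the small cap at (323,196), about 5 px right of the prediction, and purple at (381,170). I'll measure that offset.

```bash
cat >> h.py <<'E'
def caps(name,amin=60,roi=None):
    c=read_camera(name); hsv=cv2.cvtColor(c["frame"],cv2.COLOR_RGB2HSV).astype(int)
    H,S,V=[hsv[...,i] for i in range(3)]
    m=(H>10)&(H<28)&(S>90)&(V>60)
    if roi: k=np.zeros_like(m); k[roi[1]:roi[3],roi[0]:roi[2]]=1; m&=k
    m=cv2.morphologyEx(m.astype(np.uint8),cv2.MORPH_CLOSE,np.ones((11,11)))
    for b in blobs(c,m,11,amin): print("cap",b)
    d=(V<40)
    if roi: d&=k
    for b in blobs(c,d,38,amin): print("grip",b)
E
python3 -c "
from h import *
caps('wrist',60,(150,160,350,240))"
```

```text
cap (array([211., 229.]), 423, 109, 63, 30, 66)
cap (array([322., 194.]), 440, 240, 32, 29, 69)
grip (array([274., 236.]), 452, 179, 15, 11, 66)
grip (array([323., 200.]), 440, 241, 23, 16, 156)
```

Emit:
drive_tool(targets=[{"jaw":0.5,"travel":[-0.002,-0.002,0.035],"twist":0},{"jaw":0.5,"travel":[-0.002,-0.002,0.07],"twist":0},{"jaw":0.5,"travel":[-0.002,-0.002,0.09],"twist":0},{"jaw":0.5,"travel":[-0.002,-0.002,0.103],"twist":0},{"jaw":0.5,"travel":[-0.002,-0.002,0.103],"twist":0},{"jaw":0.0,"travel":[-0.002,-0.002,0.103],"twist":0},{"jaw":0.0,"travel":[-0.002,-0.002,0.103],"twist":0},{"jaw":0.0,"travel":[-0.002,-0.002,0.103],"twist":0}])

```text
t: 2.05
eef_pos: [438.3, 234.9, 19.0]
tcp_rot: [3.14, 0.001, 2.721]
ft_force: [0.0, -0.2, 0.0]
opening: 0.347
grip_force: 0.0
```

Emit:
drive_tool(targets=[{"jaw":0.0,"travel":[0,0,0],"twist":0},{"jaw":0.0,"travel":[0,0,0],"twist":0},{"jaw":0.0,"travel":[0,0,-0.04],"twist":0},{"jaw":0.0,"travel":[0,0,-0.08],"twist":0},{"jaw":0.0,"travel":[0,0,-0.1],"twist":0},{"jaw":0.0,"travel":[0,0,-0.1],"twist":0}])

```text
t: 2.55
eef_pos: [439.7, 235.1, 122.4]
tcp_rot: [3.136, 0.005, 2.721]
ft_force: [-0.4, 0.3, 0.1]
opening: 0.003
grip_force: 0.0
```

```bash
python3 -c "
from h import *
go(612,230,110,156); go(612,230,53,156);print(state()['eef_pos'])"
```

```text
to (612, 230, 110, 156) travel [-0.159,0.066,0.012] twist -0.002 j6 -0.79
to (612, 230, 53, 156) travel [-0.159,0.066,0.069] twist -0.002 j6 -0.79
[439.73639061 235.10581302 122.39024408]
```

The fingers close more slowly than I allowed, so I lifted too early. I'll check the cap, reopen and try again.

Emit:
drive_tool(targets=[{"jaw":0.5,"travel":[0,0,0],"twist":0},{"jaw":0.5,"travel":[0,0,0],"twist":0},{"jaw":0.5,"travel":[0,0,0],"twist":0},{"jaw":0.5,"travel":[0,0,0],"twist":0},{"jaw":0.5,"travel":[0,0,0],"twist":0},{"jaw":0.5,"travel":[0,0,0],"twist":0},{"jaw":0.5,"travel":[0,0,0],"twist":0},{"jaw":0.5,"travel":[0,0,0],"twist":0}])

```text
t: 3.22
eef_pos: [437.9, 234.4, 117.7]
tcp_rot: [-3.141, -0.0, 2.721]
ft_force: [-0.5, 0.0, 0.0]
opening: 0.479
grip_force: 0.0
```

```bash
python3 -c "
from h import *
caps('wrist',60,(150,160,350,240)); caps('top',20,(200,190,260,250))
print(state()['eef_pos'],state()['opening'])"
```

```text
cap (array([212., 229.]), 423, 109, 63, 32, 66)
cap (array([325., 192.]), 440, 240, 32, 29, 72)
grip (array([276., 236.]), 453, 178, 14, 11, 66)
grip (array([325., 199.]), 440, 241, 21, 17, 156)
grip (array([235., 223.]), 436, 264, 153, 137, 47)
[437.9125036  234.37564861 117.88407521] 0.4964783883427174
```

Emit:
drive_tool(targets=[{"jaw":0.5,"travel":[0,0.003,0.035],"twist":0},{"jaw":0.5,"travel":[0,0.003,0.07],"twist":0},{"jaw":0.5,"travel":[0,0.003,0.09],"twist":0},{"jaw":0.5,"travel":[0,0.003,0.099],"twist":0},{"jaw":0.5,"travel":[0,0.003,0.099],"twist":0},{"jaw":0.0,"travel":[0,0.003,0.099],"twist":0},{"jaw":0.0,"travel":[0,0.003,0.099],"twist":0},{"jaw":0.0,"travel":[0,0.003,0.099],"twist":0}])

```text
t: 3.98
eef_pos: [439.8, 237.4, 20.2]
tcp_rot: [3.14, 0.002, 2.721]
ft_force: [-0.5, 0.4, 1.0]
opening: 0.347
grip_force: 0.0
```

Emit:
drive_tool(targets=[{"jaw":0.0,"travel":[0,0,0],"twist":0},{"jaw":0.0,"travel":[0,0,0],"twist":0},{"jaw":0.0,"travel":[0,0,0],"twist":0},{"jaw":0.0,"travel":[0,0,0],"twist":0},{"jaw":0.0,"travel":[0,0,0],"twist":0},{"jaw":0.0,"travel":[0,0,0],"twist":0},{"jaw":0.0,"travel":[0,0,0],"twist":0},{"jaw":0.0,"travel":[0,0,0],"twist":0}])

```text
t: 4.65
eef_pos: [439.1, 237.1, 18.9]
tcp_rot: [-3.142, -0.0, 2.721]
ft_force: [0.1, -0.4, -0.3]
opening: 0.003
grip_force: 0.0
```

The fingers shut on nothing. I need to see where the post is.

```bash
python3 -c "
from h import *
c=read_camera('wrist'); a=c['frame'][100:360,180:460]; 
d=read_camera('scene'); b=d['frame'][190:310,330:460]
a=cv2.resize(a,(520,483)); b=cv2.resize(b,(270,250))
o=np.zeros((483,790,3),np.uint8); o[:,:520]=a; o[:250,520:]=b
cv2.imwrite('pics/w2.png',o[:,:,::-1]); print(state()['eef_pos'], proj(c,[439,237,18.9]),proj(c,[439,237,42]),proj(d,[439,237,19]))"
```

```text
[439.11875361 237.10492707  18.90863507] [318.48970667 226.71609527] [318.39810857 238.8782943 ] [393.28692086 248.54229963]
```

View pics/w2.png

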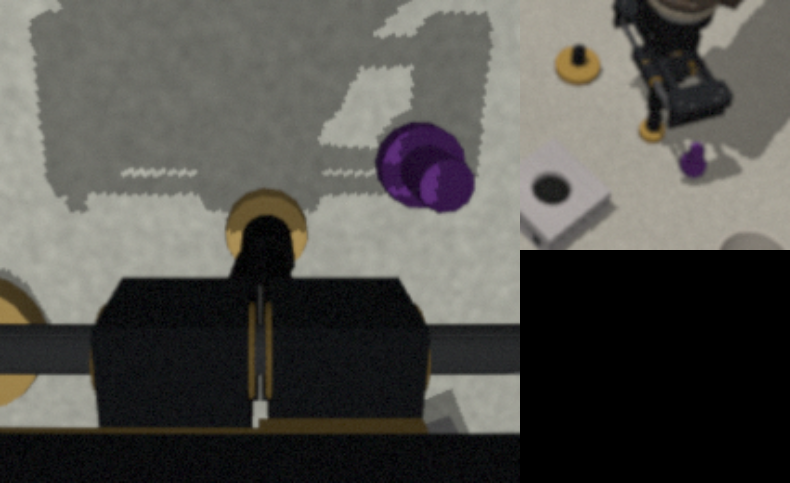

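```bash
python3 -c "
from h import *
c=read_camera('wrist')
print(plane(c,[[323,202],[301,224],[345,224],[323,224]],14)) 
print(plane(c,[[323,216]],42))
d=read_camera('scene'); print(plane(d,[[330+652-520*1.,0]],14) if 0 else plane(d,[[330+(652-520)*130/270,190+130*120/250]],10))"
```

```text
[[424.56099242 247.07538719]
 [433.35061881 225.27743809]
 [446.73828114 255.11377146]
 [440.04199258 240.19407519]]
[[425.92128421 246.09658031]]
[[442.044202   242.29927111]]
```

```bash
python3 -c "
from h import *
c=read_camera('wrist')['frame'][190:260,275:365]; d=read_camera('scene')['frame'][190:290,350:450]
c=np.clip(c.astype(float)*3,0,255).astype(np.uint8); d=np.clip(d.astype(float)*1.6,0,255).astype(np.uint8)
a=cv2.resize(c,(400,400*70//90),interpolation=2); b=cv2.resize(d,(400,400),interpolation=2)
o=np.zeros((400,800,3),np.uint8); o[:a.shape[0],:400]=a; o[:,400:]=b
cv2.imwrite('pics/w3.png',o[:,:,::-1])"
```

```text
(no output)
```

View pics/w3.png

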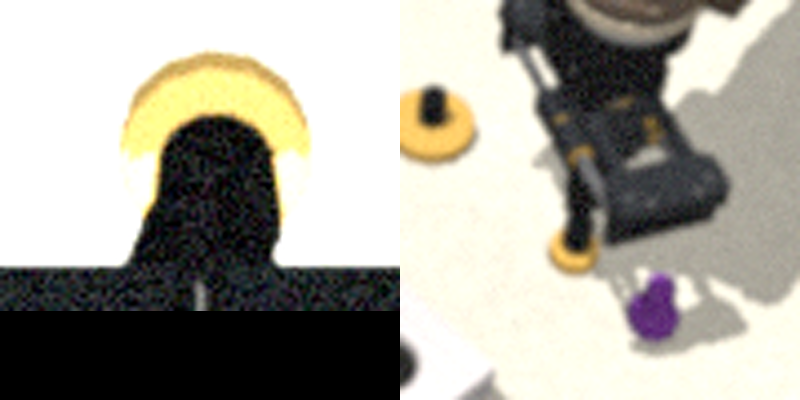

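The scene and wrist views show the fingers directly over the cap. In the wrist picture they start lower (row ~230) than the reported TCP depth would put them. It looks as if they closed in the air above the post, about 30 mm higher than reported. To test this I'll reopen and go lower in small steps, watching the force.

Emit:
drive_tool(targets=[{"jaw":0.5,"travel":[0,0,0],"twist":0},{"jaw":0.5,"travel":[0,0,0],"twist":0},{"jaw":0.5,"travel":[0,0,0],"twist":0},{"jaw":0.5,"travel":[0,0,0],"twist":0},{"jaw":0.5,"travel":[0,0,0],"twist":0},{"jaw":0.5,"travel":[0,0,0],"twist":0},{"jaw":0.5,"travel":[0,0,0.005],"twist":0},{"jaw":0.5,"travel":[0,0,0.01],"twist":0}])

```text
t: 5.62
eef_pos: [439.3, 237.2, 8.7]
tcp_rot: [3.141, 0.0, 2.721]
ft_force: [-0.3, 1.1, -0.7]
opening: 0.483
grip_force: 0.0
```

Emit:
drive_tool(targets=[{"jaw":0.3,"travel":[0,0,0],"twist":0},{"jaw":0.15,"travel":[0,0,0],"twist":0},{"jaw":0.15,"travel":[0,0,0],"twist":0},{"jaw":0.15,"travel":[0,0,0],"twist":0},{"jaw":0.15,"travel":[0,0,0],"twist":0},{"jaw":0.15,"travel":[0,0,0],"twist":0},{"jaw":0.15,"travel":[0,0,0],"twist":0},{"jaw":0.15,"travel":[0,0,0],"twist":0}])

```text
t: 6.28
eef_pos: [440.8, 237.9, 10.4]
tcp_rot: [3.138, 0.003, 2.721]
ft_force: [1.3, 2.7, 15.8]
opening: 0.153
grip_force: 9.9
```

```bash
python3 -c "
from h import *
c=read_camera('wrist'); print(c['fx'],-c['R'].T@c['t'],c['R'][2]); f=np.clip(c['frame'][160:330,240:400].astype(float)*3,0,255).astype(np.uint8)
cv2.imwrite('pics/w4.png',cv2.resize(f,(640,680))[:590,:,::-1])
print(state()['eef_pos'])"
```

```text
293.89849417605575 [373.08410961 268.00584179 211.62975324] [ 0.24664708 -0.10565008 -0.96332927]
[440.75779045 237.91652269  10.35126727]
```

View pics/w4.png

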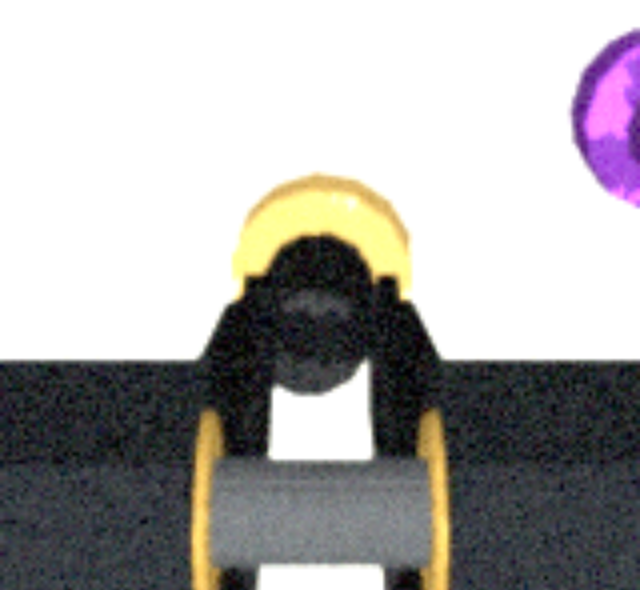

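```bash
python3 -c "
from h import *
c=read_camera('wrist'); e=state()['eef_pos']; print(e,state()['opening'])
for z in (0,10,20,30,40,50):
  print(z,proj(c,[e[0]-9.1,e[1]+4.1,z]).round(),'post top',proj(c,[e[0],e[1],z]).round())"
```

```text
[440.75944123 237.92480157  10.34166377] 0.14851040889152944
0 [319. 210.] post top [319. 222.]
10 [319. 214.] post top [319. 227.]
20 [319. 218.] post top [319. 232.]
30 [319. 223.] post top [319. 237.]
40 [319. 228.] post top [319. 243.]
50 [319. 234.] post top [319. 250.]
```

Emit:
drive_tool(targets=[{"jaw":0.5,"travel":[0,0,0],"twist":0},{"jaw":0.5,"travel":[0,0,0],"twist":0},{"jaw":0.5,"travel":[0,0,0],"twist":0},{"jaw":0.5,"travel":[0,0,0],"twist":0},{"jaw":0.5,"travel":[0,0,0],"twist":0},{"jaw":0.5,"travel":[0,0,0],"twist":0},{"jaw":0.5,"travel":[0,0,0],"twist":0},{"jaw":0.5,"travel":[0,0,0],"twist":0}])

```text
t: 7.05
eef_pos: [439.4, 237.1, 9.5]
tcp_rot: [3.141, 0.001, 2.721]
ft_force: [0.2, -1.5, 6.3]
opening: 0.501
grip_force: 3.3
```

Emit:
drive_tool(targets=[{"jaw":0.6,"travel":[0,0,0],"twist":0},{"jaw":0.6,"travel":[0,0,0],"twist":0},{"jaw":0.6,"travel":[0,0,0],"twist":0},{"jaw":0.6,"travel":[0,0,-0.015],"twist":0},{"jaw":0.6,"travel":[0,0,-0.015],"twist":0}])

```text
t: 7.47
eef_pos: [439.7, 237.4, 25.2]
tcp_rot: [3.14, 0.001, 2.721]
ft_force: [0.8, 0.1, -0.4]
opening: 0.599
grip_force: 0.0
```

```bash
python3 -c "
from h import *
c=read_camera('wrist'); f=np.clip(c['frame'][160:310,220:420].astype(float)*3,0,255).astype(np.uint8)
cv2.imwrite('pics/w5.png',cv2.resize(f,(800,600))[:,:,::-1])
s=state();print(s['eef_pos'],s['opening'],s['ft_force'],s['grip_force'])"
```

```text
[439.62493729 237.3665858   24.48546791] 0.597232212163308 [-0.3010871  -0.00871869 -0.87249189] 0.0
```

View pics/w5.png

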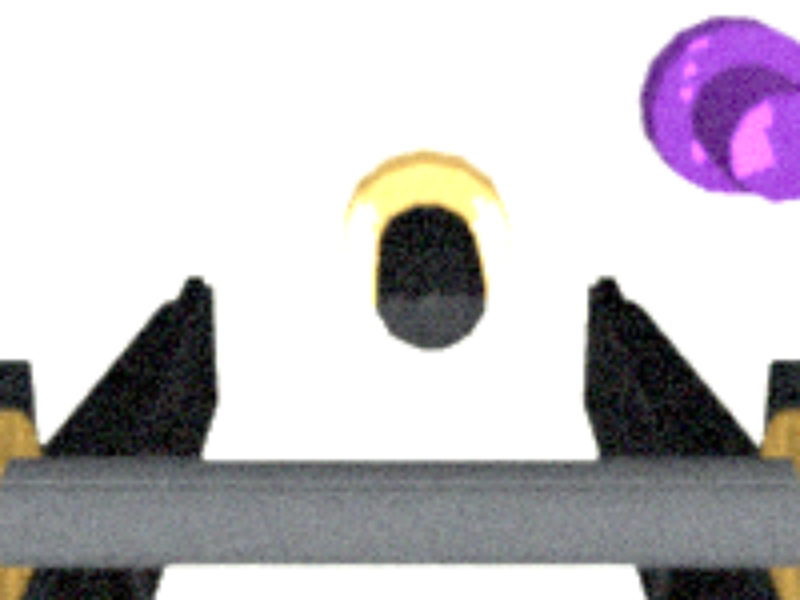

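With the jaw at 0.6, the fingertips sit at (272,230) and (367,230). That spacing puts them about 33 mm short of the reported TCP. The earlier close, at reported z ≈ 10, just caught the post's top edge. The cap stands undisturbed at (327,~216), about 5 mm to +tool y of the finger centre. I'll correct for both: the reported grasp height becomes about −12 mm, and the placing height is grasp + 33.

Emit:
drive_tool(targets=[{"jaw":0.6,"travel":[0,0.004,0],"twist":0},{"jaw":0.5,"travel":[0,0.004,0.01],"twist":0},{"jaw":0.5,"travel":[0,0.004,0.02],"twist":0},{"jaw":0.5,"travel":[0,0.004,0.028],"twist":0},{"jaw":0.5,"travel":[0,0.004,0.036],"twist":0},{"jaw":0.5,"travel":[0,0.004,0.036],"twist":0}])

```text
t: 8.02
eef_pos: [439.8, 240.3, -14.2]
tcp_rot: [-3.139, -0.002, 2.721]
ft_force: [-0.4, 0.6, -0.1]
opening: 0.5
grip_force: 0.0
```

Emit:
drive_tool(targets=[{"jaw":0.0,"travel":[0,0,0],"twist":0},{"jaw":0.0,"travel":[0,0,0],"twist":0},{"jaw":0.0,"travel":[0,0,0],"twist":0},{"jaw":0.0,"travel":[0,0,0],"twist":0},{"jaw":0.0,"travel":[0,0,0],"twist":0},{"jaw":0.0,"travel":[0,0,0],"twist":0},{"jaw":0.0,"travel":[0,0,0],"twist":0},{"jaw":0.0,"travel":[0,0,0],"twist":0}])

```text
t: 8.68
eef_pos: [440.9, 240.8, -11.8]
tcp_rot: [3.141, 0.0, 2.721]
ft_force: [0.9, -0.4, 6.5]
opening: 0.2
grip_force: 30.0
```

Gripped: opening 0.2, grip force 30 N. I'll lift, then go past the mould so the wrist camera (on the tool's +x side) can see it.

Emit:
drive_tool(targets=[{"jaw":0.0,"travel":[0,0,-0.03],"twist":0},{"jaw":0.0,"travel":[0,0,-0.07],"twist":0},{"jaw":0.0,"travel":[0,0,-0.11],"twist":0},{"jaw":0.0,"travel":[-0.025,0.01,-0.14],"twist":0},{"jaw":0.0,"travel":[-0.06,0.025,-0.15],"twist":0},{"jaw":0.0,"travel":[-0.095,0.04,-0.15],"twist":0},{"jaw":0.0,"travel":[-0.13,0.055,-0.15],"twist":0},{"jaw":0.0,"travel":[-0.165,0.068,-0.15],"twist":0}])

```text
t: 9.35
eef_pos: [620.7, 235.4, 138.3]
tcp_rot: [3.141, 0.0, 2.721]
ft_force: [0.4, 0.2, -0.8]
opening: 0.207
grip_force: 30.0
```

Emit:
drive_tool(targets=[{"jaw":0.0,"travel":[-0.035,0.014,0],"twist":0},{"jaw":0.0,"travel":[-0.07,0.029,0],"twist":0},{"jaw":0.0,"travel":[-0.07,0.029,0],"twist":0},{"jaw":0.0,"travel":[-0.07,0.029,0],"twist":0},{"jaw":0.0,"travel":[-0.07,0.029,0],"twist":0}])

```text
t: 9.77
eef_pos: [694.0, 233.2, 137.1]
tcp_rot: [-3.141, -0.002, 2.721]
ft_force: [-0.1, 0.4, 0.3]
opening: 0.203
grip_force: 30.0
```

```bash
cat >> h.py <<'E'
def rec(c,fn):
    V=c["frame"].max(2); cv2.imwrite(fn,np.clip(c["frame"].astype(float)*2,0,255).astype(np.uint8)[:,:,::-1])
    for b in blobs(c,V<40,38,300): print("dark",b)
E
python3 -c "
from h import *
c=read_camera('wrist'); rec(c,'pics/w6.png'); print(state()['eef_pos'],state()['opening'])
for p in [(612,230,33),(655,89,33),(612,230,45)]: print(p,proj(c,p))
"
```

```text
dark (array([293., 319.]), 832, 172, 861, 264, 66)
dark (array([182., 216.]), 655, 88, 67, 67, 143)
dark (array([283., 123.]), 613, 231, 44, 43, 66)
dark (array([80.,  9.]), 446, 105, 35, 17, 65)
[693.75001399 233.38911711 137.63962077] 0.20189670327537318
(612, 230, 33) [282.66055444 122.31556297]
(655, 89, 33) [184.14727946 214.36035246]
(612, 230, 45) [281.15196504 122.30176901]
```

View pics/w6.png

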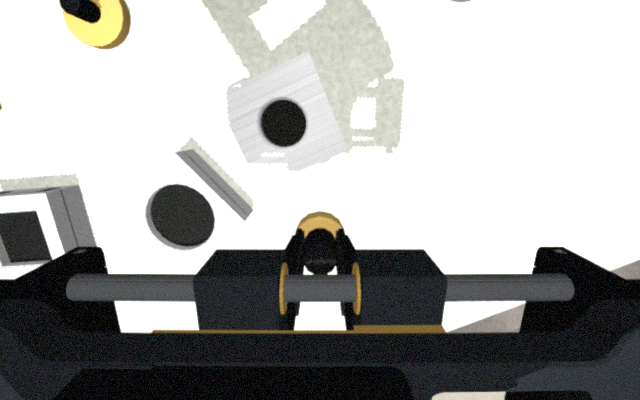

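The wrist view shows the small recess at (283,123), which gives (613,231). The big recess at (182,216) gives (655,88). Both agree with the top view. The cap is held at (320,232), with its front edge at row 212.

```bash
python3 -c "
from h import *
c=read_camera('wrist'); e=state()['eef_pos']; t=np.array([np.cos(2.721),np.sin(2.721),0])
for d in (13,17,21): print(d, proj(c,e+t*d+[0,0,26]))
go(613,231,137.6); go(613,231,23)"
```

```text
13 [318.78942752 221.68127082]
17 [318.78179601 215.61991919]
21 [318.77408908 209.48784764]
to (613, 231, 137.6, None) travel [0.073,-0.035,0.000] twist 0.000 j6 -0.92
to (613, 231, 23, None) travel [0.073,-0.035,0.115] twist 0.000 j6 -0.92
```

Emit:
drive_tool(targets=[{"jaw":0.0,"travel":[0.035,-0.017,0.01],"twist":0},{"jaw":0.0,"travel":[0.071,-0.035,0.03],"twist":0},{"jaw":0.0,"travel":[0.071,-0.035,0.06],"twist":0},{"jaw":0.0,"travel":[0.071,-0.035,0.075],"twist":0},{"jaw":0.0,"travel":[0.071,-0.035,0.09],"twist":0},{"jaw":0.0,"travel":[0.071,-0.035,0.1],"twist":0},{"jaw":0.0,"travel":[0.071,-0.035,0.108],"twist":0},{"jaw":0.0,"travel":[0.071,-0.035,0.114],"twist":0}])

```text
t: 10.53
eef_pos: [615.5, 230.5, 23.8]
tcp_rot: [3.141, 0.0, 2.721]
ft_force: [0.6, -0.7, 0.3]
opening: 0.207
grip_force: 30.0
```

Emit:
drive_tool(targets=[{"jaw":0.0,"travel":[0,0,0],"twist":0},{"jaw":0.0,"travel":[0,0,0],"twist":0}])

```text
t: 10.7
eef_pos: [615.9, 230.4, 24.3]
tcp_rot: [3.141, 0.0, 2.721]
ft_force: [0.4, -0.5, -0.1]
opening: 0.202
grip_force: 30.0
```

No contact force at z 24, well below the 33 mm where the rim would have stopped it, so the cap is in the recess. I'll release and lift.

Emit:
drive_tool(targets=[{"jaw":0.2,"travel":[0,0,0.002],"twist":0},{"jaw":0.5,"travel":[0,0,0.002],"twist":0},{"jaw":0.5,"travel":[0,0,0.001],"twist":0},{"jaw":0.5,"travel":[0,0,0.0],"twist":0},{"jaw":0.5,"travel":[0,0,0],"twist":0},{"jaw":0.5,"travel":[0,0,-0.01],"twist":0},{"jaw":0.5,"travel":[0,0,-0.04],"twist":0},{"jaw":0.5,"travel":[0,0,-0.08],"twist":0}])

```text
t: 11.37
eef_pos: [614.4, 229.9, 103.0]
tcp_rot: [-3.139, -0.004, 2.721]
ft_force: [0.4, -0.7, -0.3]
opening: 0.495
grip_force: 0.0
```

```bash
python3 -c "
from h import *
s=state();print(s['opening'],s['eef_pos'],s['joints'][5])
caps('top',20,(225,130,270,185)); caps('wrist',60,(150,100,500,230)); go(437,104,60,156); go(437,104,-12,156)"
```

```text
0.4947764938604011 [614.37612287 229.93239711 102.9872386 ] -0.892505907198698
grip (array([246., 155.]), 616, 230, 155, 53, 9)
cap (array([318., 197.]), 622, 228, 37, 34, 66)
grip (array([317., 206.]), 623, 227, 25, 20, 156)
grip (array([314., 189.]), 609, 231, 43, 33, 84)
to (437, 104, 60, 156) travel [0.114,-0.190,0.051] twist -0.002 j6 -0.89
to (437, 104, -12, 156) travel [0.114,-0.190,0.123] twist -0.002 j6 -0.89
```

Emit:
drive_tool(targets=[{"jaw":0.5,"travel":[0.015,-0.025,-0.02],"twist":0},{"jaw":0.5,"travel":[0.032,-0.053,-0.02],"twist":0},{"jaw":0.5,"travel":[0.05,-0.083,-0.02],"twist":0},{"jaw":0.5,"travel":[0.068,-0.113,-0.01],"twist":0},{"jaw":0.5,"travel":[0.086,-0.143,0.0],"twist":0},{"jaw":0.5,"travel":[0.104,-0.173,0.01],"twist":0},{"jaw":0.5,"travel":[0.114,-0.19,0.03],"twist":0},{"jaw":0.5,"travel":[0.114,-0.19,0.04],"twist":0}])

```text
t: 12.13
eef_pos: [430.5, 102.0, 63.6]
tcp_rot: [-3.141, -0.002, 2.72]
ft_force: [0.4, 0.3, 0.9]
opening: 0.501
grip_force: 0.0
```

Emit:
drive_tool(targets=[{"jaw":0.5,"travel":[0,0,0],"twist":0},{"jaw":0.5,"travel":[0,0,0],"twist":0}])

```text
t: 12.3
eef_pos: [434.7, 103.5, 64.4]
tcp_rot: [3.141, 0.0, 2.721]
ft_force: [-0.0, -0.9, 0.7]
opening: 0.499
grip_force: 0.0
```

```bash
python3 -c "
from h import *
c=read_camera('wrist'); cv2.imwrite('pics/w7.png',np.clip(c['frame'].astype(float)*2,0,255).astype(np.uint8)[:,:,::-1])
print(state()['eef_pos'])
caps('wrist',60,(0,100,640,235)); go(437,103,-9,156)"
```

```text
[435.05027984 103.71986339  64.62560216]
cap (array([317., 207.]), 434, 102, 60, 54, 66)
cap (array([ 92., 202.]), 351, -86, 70, 54, 121)
grip (array([317., 216.]), 435, 102, 24, 17, 156)
to (437, 103, -9, 156) travel [-0.002,0.000,0.074] twist -0.002 j6 -1.06
```

View pics/w7.png

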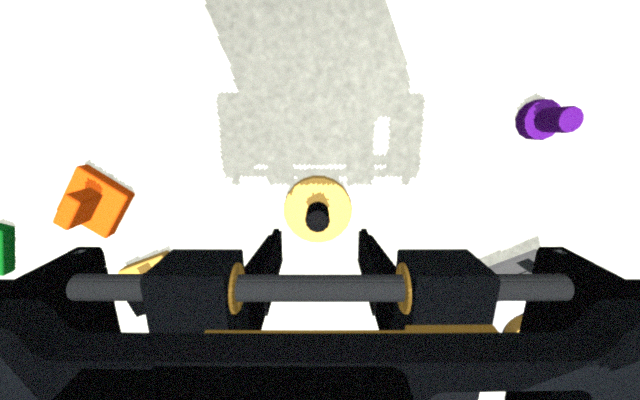

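The big cap is at (318,208), giving (434.5,102), centred between the fingers.

Emit:
drive_tool(targets=[{"jaw":0.5,"travel":[0,-0.002,0.03],"twist":0},{"jaw":0.5,"travel":[0,-0.002,0.055],"twist":0},{"jaw":0.5,"travel":[0,-0.002,0.068],"twist":0},{"jaw":0.5,"travel":[0,-0.002,0.074],"twist":0},{"jaw":0.3,"travel":[0,-0.002,0.074],"twist":0},{"jaw":0.0,"travel":[0,-0.002,0.074],"twist":0},{"jaw":0.0,"travel":[0,-0.002,0.074],"twist":0},{"jaw":0.0,"travel":[0,-0.002,0.074],"twist":0}])

```text
t: 13.07
eef_pos: [433.9, 101.8, -9.1]
tcp_rot: [3.141, 0.002, 2.721]
ft_force: [0.2, 0.2, 0.3]
opening: 0.275
grip_force: 0.0
```

Emit:
drive_tool(targets=[{"jaw":0.0,"travel":[0,0,0],"twist":0},{"jaw":0.0,"travel":[0,0,0],"twist":0},{"jaw":0.0,"travel":[0,0,0],"twist":0},{"jaw":0.0,"travel":[0,0,0],"twist":0},{"jaw":0.0,"travel":[0,0,0],"twist":0},{"jaw":0.0,"travel":[0,0,0],"twist":0}])

```text
t: 13.57
eef_pos: [433.8, 101.8, -9.3]
tcp_rot: [3.141, 0.001, 2.721]
ft_force: [-1.0, 0.9, 8.6]
opening: 0.2
grip_force: 30.0
```

```bash
python3 -c "
from h import *
s=state(); print(s['eef_pos'],s['opening'],s['grip_force']); go(655,88.5,110); go(655,88.5,26)"
```

```text
[433.78500775 101.77811985  -9.34258537] 0.19963519203113442 30.00237464904785
to (655, 88.5, 110, None) travel [-0.207,0.078,-0.119] twist 0.000 j6 -1.07
to (655, 88.5, 26, None) travel [-0.207,0.078,-0.035] twist 0.000 j6 -1.07
```

Emit:
drive_tool(targets=[{"jaw":0.0,"travel":[0,0,-0.03],"twist":0},{"jaw":0.0,"travel":[0,0,-0.07],"twist":0},{"jaw":0.0,"travel":[-0.01,0.004,-0.11],"twist":0},{"jaw":0.0,"travel":[-0.045,0.017,-0.12],"twist":0},{"jaw":0.0,"travel":[-0.08,0.03,-0.12],"twist":0},{"jaw":0.0,"travel":[-0.115,0.043,-0.12],"twist":0},{"jaw":0.0,"travel":[-0.15,0.056,-0.12],"twist":0},{"jaw":0.0,"travel":[-0.185,0.07,-0.12],"twist":0}])

```text
t: 14.23
eef_pos: [632.2, 89.7, 110.5]
tcp_rot: [3.141, 0.0, 2.721]
ft_force: [0.3, -0.8, -1.3]
opening: 0.205
grip_force: 30.0
```

Emit:
drive_tool(targets=[{"jaw":0.0,"travel":[-0.022,0.008,0],"twist":0},{"jaw":0.0,"travel":[-0.022,0.008,0],"twist":0},{"jaw":0.0,"travel":[-0.022,0.008,0],"twist":0},{"jaw":0.0,"travel":[-0.022,0.008,0],"twist":0}])

```text
t: 14.57
eef_pos: [653.0, 88.4, 109.7]
tcp_rot: [-3.141, -0.001, 2.721]
ft_force: [-0.7, -0.7, -0.7]
opening: 0.203
grip_force: 30.0
```

```bash
python3 -c "
from h import *
s=state(); print(s['eef_pos'],s['opening'],s['grip_force']); go(655,88.5,25)
c=read_camera('wrist'); e=s['eef_pos']; t=np.array([np.cos(2.721),np.sin(2.721),0])
f=c['frame'].astype(int); m=((f[...,0]-f[...,2])>25); m[:120]=0; m[245:]=0; m[:,:250]=0; m[:,390:]=0
ys,xs=np.where(m); print('disc front row',ys.min(),'cols',xs.min(),xs.max())
for d in (27,31,35): print(d, proj(c,e+t*d+[0,0,23]))
print('recess exp',proj(c,[655,88.5,33]))"
```

```text
[653.04518482  88.37077934 109.67847551] 0.20341374585056368 29.99989539384842
to (655, 88.5, 25, None) travel [-0.002,0.001,0.085] twist 0.000 j6 -1.12
disc front row 194 cols 274 366
27 [318.56031465 198.77646665]
31 [318.54960472 192.56950534]
35 [318.5387889  186.29109369]
recess exp [319.83525579 201.69046964]
```

Emit:
drive_tool(targets=[{"jaw":0.0,"travel":[-0.001,0.001,0.025],"twist":0},{"jaw":0.0,"travel":[-0.001,0.001,0.045],"twist":0},{"jaw":0.0,"travel":[-0.001,0.001,0.06],"twist":0},{"jaw":0.0,"travel":[-0.001,0.001,0.07],"twist":0},{"jaw":0.0,"travel":[-0.001,0.001,0.078],"twist":0},{"jaw":0.0,"travel":[-0.001,0.001,0.085],"twist":0},{"jaw":0.0,"travel":[-0.001,0.001,0.085],"twist":0}])

```text
t: 15.2
eef_pos: [655.0, 88.9, 24.3]
tcp_rot: [-3.141, -0.001, 2.721]
ft_force: [-0.4, 0.8, -0.9]
opening: 0.204
grip_force: 30.0
```

Emit:
drive_tool(targets=[{"jaw":0.2,"travel":[0,0,0.001],"twist":0},{"jaw":0.5,"travel":[0,0,0.001],"twist":0},{"jaw":0.5,"travel":[0,0,0],"twist":0},{"jaw":0.5,"travel":[0,0,0.0],"twist":0},{"jaw":0.5,"travel":[0,0,0],"twist":0},{"jaw":0.5,"travel":[0,0,-0.01],"twist":0},{"jaw":0.5,"travel":[0,0,-0.04],"twist":0},{"jaw":0.5,"travel":[0,0,-0.08],"twist":0}])

```text
t: 15.87
eef_pos: [654.0, 88.7, 104.0]
tcp_rot: [-3.139, -0.004, 2.721]
ft_force: [-0.2, 0.1, 0.4]
opening: 0.501
grip_force: 0.0
```

```bash
python3 -c "
from h import *
s=state();print(s['opening'],s['eef_pos'],s['joints'][5])
go(438,-76,65,174)"
```

```text
0.5005846894646703 [653.97660312  88.69935348 103.97808558] -1.1151751327823627
to (438, -76, 65, 174) travel [0.130,-0.239,0.039] twist -0.316 j6 -1.12
```

Big cap in and released. Next is the square cap.

Emit:
drive_tool(targets=[{"jaw":0.5,"travel":[0.015,-0.028,-0.015],"twist":-0.1},{"jaw":0.5,"travel":[0.032,-0.058,-0.02],"twist":-0.2},{"jaw":0.5,"travel":[0.049,-0.089,-0.02],"twist":-0.3},{"jaw":0.5,"travel":[0.066,-0.121,-0.01],"twist":-0.316},{"jaw":0.5,"travel":[0.083,-0.153,0.0],"twist":-0.316},{"jaw":0.5,"travel":[0.1,-0.184,0.01],"twist":-0.316},{"jaw":0.5,"travel":[0.117,-0.215,0.02],"twist":-0.316},{"jaw":0.5,"travel":[0.13,-0.239,0.035],"twist":-0.316}])

```text
t: 16.53
eef_pos: [437.7, -77.2, 71.0]
tcp_rot: [-3.141, 0.002, 3.037]
ft_force: [1.0, -0.1, 0.7]
opening: 0.504
grip_force: 0.0
```

Emit:
drive_tool(targets=[{"jaw":0.5,"travel":[0,0,0],"twist":0},{"jaw":0.5,"travel":[0,0,0],"twist":0},{"jaw":0.5,"travel":[0,0,0],"twist":0}])

```text
t: 16.78
eef_pos: [440.2, -76.4, 70.7]
tcp_rot: [-3.141, 0.002, 3.036]
ft_force: [-0.1, 0.1, 0.7]
opening: 0.503
grip_force: 0.0
```

```bash
python3 -c "
from h import *
c=read_camera('wrist'); cv2.imwrite('pics/w8.png',np.clip(c['frame'].astype(float)*2,0,255).astype(np.uint8)[:,:,::-1])
s=state();print(s['eef_pos'],np.degrees(s['tcp_rot'][2]))
caps('wrist',60,(230,130,420,240)); go(438,-76,-9,174)"
```

```text
[440.45258115 -76.1514384   70.68307205] 174.01211937428252
cap (array([318., 202.]), 439, -77, 51, 49, 177)
cap (array([298., 133.]), 376, -87, 18, 8, 84)
grip (array([365., 236.]), 464, -38, 12, 8, 84)
grip (array([274., 236.]), 455, -117, 12, 9, 84)
grip (array([318., 209.]), 438, -77, 34, 12, 174)
to (438, -76, -9, 174) travel [0.002,-0.000,0.080] twist 0.001 j6 -1.79
```

View pics/w8.png

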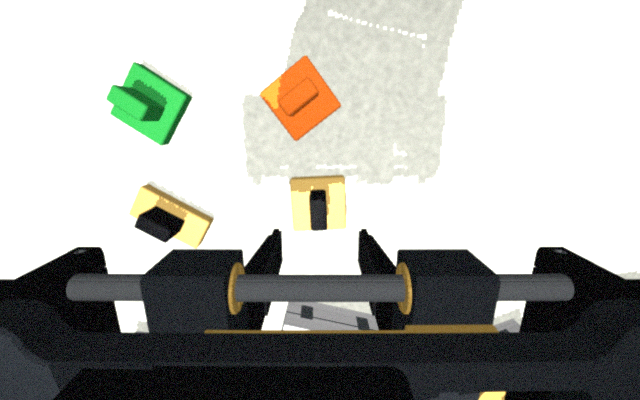

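The square cap is at (318,205), giving (438.5,−77), with its bar at about 176°.

Emit:
drive_tool(targets=[{"jaw":0.5,"travel":[0.002,-0.001,0.03],"twist":-0.03},{"jaw":0.5,"travel":[0.002,-0.001,0.055],"twist":-0.03},{"jaw":0.5,"travel":[0.002,-0.001,0.073],"twist":-0.03},{"jaw":0.5,"travel":[0.002,-0.001,0.08],"twist":-0.03},{"jaw":0.3,"travel":[0.002,-0.001,0.08],"twist":-0.03},{"jaw":0.0,"travel":[0.002,-0.001,0.08],"twist":-0.03},{"jaw":0.0,"travel":[0.002,-0.001,0.08],"twist":-0.03},{"jaw":0.0,"travel":[0.002,-0.001,0.08],"twist":-0.03}])

```text
t: 17.55
eef_pos: [437.7, -77.1, -9.1]
tcp_rot: [-3.141, 0.002, 3.067]
ft_force: [-0.3, 1.5, 0.0]
opening: 0.278
grip_force: 0.0
```

Emit:
drive_tool(targets=[{"jaw":0.0,"travel":[0,0,0],"twist":0},{"jaw":0.0,"travel":[0,0,0],"twist":0},{"jaw":0.0,"travel":[0,0,0],"twist":0},{"jaw":0.0,"travel":[0,0,0],"twist":0},{"jaw":0.0,"travel":[0,0,0],"twist":0},{"jaw":0.0,"travel":[0,0,0],"twist":0},{"jaw":0.0,"travel":[0,0,0],"twist":0}])

```text
t: 18.13
eef_pos: [437.4, -77.1, -9.4]
tcp_rot: [-3.141, 0.001, 3.067]
ft_force: [-0.8, 0.9, 8.2]
opening: 0.144
grip_force: 30.0
```

```bash
python3 -c "
from h import *
s=state(); print(s['eef_pos'],s['opening'],s['grip_force'],s['tcp_rot']); go(601,-90,110,160); go(690,-90,120,160)"
```

```text
[437.37958385 -77.09836371  -9.42899151] 0.14406135381830942 29.99503344297409 [-3.14143172e+00  1.22237386e-03  3.06665277e+00]
to (601, -90, 110, 160) travel [-0.164,-0.001,-0.119] twist 0.274 j6 -1.82
to (690, -90, 120, 160) travel [-0.253,0.006,-0.129] twist 0.274 j6 -1.82
```

Emit:
drive_tool(targets=[{"jaw":0.0,"travel":[0,0,-0.03],"twist":0},{"jaw":0.0,"travel":[0,0,-0.07],"twist":0},{"jaw":0.0,"travel":[-0.01,0,-0.11],"twist":0.08},{"jaw":0.0,"travel":[-0.045,0,-0.12],"twist":0.16},{"jaw":0.0,"travel":[-0.08,0,-0.12],"twist":0.24},{"jaw":0.0,"travel":[-0.12,-0.001,-0.12],"twist":0.274},{"jaw":0.0,"travel":[-0.155,-0.001,-0.12],"twist":0.274},{"jaw":0.0,"travel":[-0.165,-0.001,-0.12],"twist":0.274}])

```text
t: 18.8
eef_pos: [605.6, -90.8, 110.2]
tcp_rot: [3.141, 0.003, 2.793]
ft_force: [-1.9, 0.1, -1.1]
opening: 0.145
grip_force: 30.0
```

Emit:
drive_tool(targets=[{"jaw":0.0,"travel":[0,0,0],"twist":0},{"jaw":0.0,"travel":[0,0,0],"twist":0},{"jaw":0.0,"travel":[0,0,0],"twist":0}])

```text
t: 19.05
eef_pos: [600.2, -90.1, 109.8]
tcp_rot: [-3.142, -0.001, 2.793]
ft_force: [0.4, -0.3, -0.8]
opening: 0.145
grip_force: 30.0
```

```bash
cat >> h.py <<'E'
def held(half,h=23):
    s=state(); print(s['eef_pos'],np.degrees(s['tcp_rot'][2]),s['opening'],s['grip_force'])
    c=read_camera('wrist'); e=s['eef_pos']; a=s['tcp_rot'][2]; t=np.array([np.cos(a),np.sin(a),0])
    f=c['frame'].astype(int); m=((f[...,0]-f[...,2])>25); m[:120]=0; m[245:]=0; m[:,:250]=0; m[:,390:]=0
    ys,xs=np.where(m); print('front row',ys.min(),'cols',xs.min(),xs.max())
    for d in (-4,0,4): print(d, proj(c,e+t*(half+d)+[0,0,h]).round(1))
E
python3 -c "
from h import *
held(25); go(601,-90,25,160)"
```

```text
[600.23861611 -90.13271388 109.77804359] 160.01205193396083 0.1453629251392585 29.99270260334015
front row 201 cols 282 358
-4 [318.7 207.9]
0 [318.7 201.8]
4 [318.7 195.6]
to (601, -90, 25, 160) travel [-0.001,0.000,0.085] twist 0.000 j6 -1.48
```

Emit:
drive_tool(targets=[{"jaw":0.0,"travel":[-0.001,0,0.025],"twist":0},{"jaw":0.0,"travel":[-0.001,0,0.045],"twist":0},{"jaw":0.0,"travel":[-0.001,0,0.06],"twist":0},{"jaw":0.0,"travel":[-0.001,0,0.07],"twist":0},{"jaw":0.0,"travel":[-0.001,0,0.078],"twist":0},{"jaw":0.0,"travel":[-0.001,0,0.085],"twist":0},{"jaw":0.0,"travel":[-0.001,0,0.085],"twist":0}])

```text
t: 19.68
eef_pos: [602.0, -90.6, 24.2]
tcp_rot: [-3.142, -0.001, 2.793]
ft_force: [0.3, -0.0, -1.2]
opening: 0.144
grip_force: 30.0
```

Emit:
drive_tool(targets=[{"jaw":0.2,"travel":[0,0,0.001],"twist":0},{"jaw":0.5,"travel":[0,0,0.001],"twist":0},{"jaw":0.5,"travel":[0,0,0],"twist":0},{"jaw":0.5,"travel":[0,0,0.0],"twist":0},{"jaw":0.5,"travel":[0,0,0],"twist":0},{"jaw":0.5,"travel":[0,0,-0.01],"twist":0},{"jaw":0.5,"travel":[0,0,-0.04],"twist":0},{"jaw":0.5,"travel":[0,0,-0.08],"twist":0}])

```text
t: 20.35
eef_pos: [601.0, -90.3, 104.2]
tcp_rot: [-3.141, -0.005, 2.793]
ft_force: [0.6, 0.3, 0.7]
opening: 0.496
grip_force: 0.0
```

```bash
python3 -c "
from h import *
go(436,-217,70,54); print(state()['joints'])"
```

```text
to (436, -217, 70, 54) travel [0.112,-0.175,0.034] twist -1.291 j6 -1.48
[-2.57853559e-01  5.54232970e-01  1.68147767e+00  1.16434361e-04
  9.10810412e-01 -1.47989859e+00]
```

Emit:
drive_tool(targets=[{"jaw":0.5,"travel":[0.015,-0.025,-0.03],"twist":0.12},{"jaw":0.5,"travel":[0.032,-0.05,-0.03],"twist":0.24},{"jaw":0.5,"travel":[0.048,-0.075,-0.03],"twist":0.36},{"jaw":0.5,"travel":[0.064,-0.1,-0.03],"twist":0.48},{"jaw":0.5,"travel":[0.08,-0.125,-0.03],"twist":0.6},{"jaw":0.5,"travel":[0.096,-0.15,-0.03],"twist":0.72},{"jaw":0.5,"travel":[0.112,-0.175,-0.03],"twist":0.84},{"jaw":0.5,"travel":[0.112,-0.175,-0.03],"twist":0.96}])

```text
t: 21.02
eef_pos: [434.4, -218.7, 135.8]
tcp_rot: [-3.141, 0.0, 1.825]
ft_force: [0.9, -0.5, 0.0]
opening: 0.5
grip_force: 0.0
```

Emit:
drive_tool(targets=[{"jaw":0.5,"travel":[0,0,0.01],"twist":0.12},{"jaw":0.5,"travel":[0,0,0.02],"twist":0.24},{"jaw":0.5,"travel":[0,0,0.03],"twist":0.36},{"jaw":0.5,"travel":[0,0,0.04],"twist":0.48},{"jaw":0.5,"travel":[0,0,0.05],"twist":0.6},{"jaw":0.5,"travel":[0,0,0.06],"twist":0.72},{"jaw":0.5,"travel":[0,0,0.06],"twist":0.84},{"jaw":0.5,"travel":[0,0,0.06],"twist":0.89}])

```text
t: 21.68
eef_pos: [437.3, -216.8, 75.1]
tcp_rot: [-3.141, -0.0, 0.936]
ft_force: [-0.0, 0.5, 0.5]
opening: 0.499
grip_force: 0.0
```

Emit:
drive_tool(targets=[{"jaw":0.5,"travel":[0,0,0],"twist":0},{"jaw":0.5,"travel":[0,0,0],"twist":0}])

```text
t: 21.85
eef_pos: [437.6, -217.0, 75.5]
tcp_rot: [3.141, -0.0, 0.945]
ft_force: [1.2, 0.1, 0.1]
opening: 0.497
grip_force: 0.0
```

```bash
python3 -c "
from h import *
c=read_camera('wrist'); cv2.imwrite('pics/w9.png',np.clip(c['frame'].astype(float)*2,0,255).astype(np.uint8)[:,:,::-1])
s=state();print(s['eef_pos'],np.degrees(s['tcp_rot'][2]))
caps('wrist',60,(230,130,420,240)); go(436,-217,-9,54)"
```

```text
[ 437.52801    -216.96646881   75.42911937] 54.146360649840574
cap (array([320., 204.]), 439, -217, 69, 31, 54)
grip (array([365., 236.]), 460, -256, 12, 9, 144)
grip (array([274., 236.]), 395, -208, 12, 9, 144)
grip (array([320., 211.]), 440, -216, 34, 12, 54)
to (436, -217, -9, 54) travel [-0.001,-0.001,0.084] twist 0.002 j6 0.03
```

View pics/w9.png

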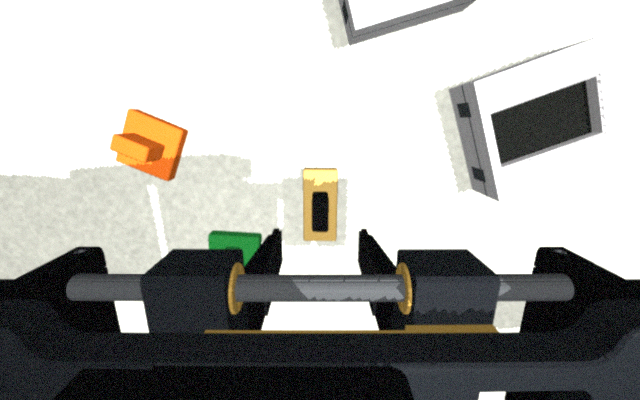

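The oblong cap is at (320,205), giving (439,−216.5) at 54°, centred. The green look-alike is at (235,245) and its mould at (545,122). I'll narrow the jaw slightly for clearance and measure both.

```bash
python3 -c "
from h import *
c=read_camera('wrist'); V=c['frame'].max(2); m=V<40; m[:70]=0; m[180:]=0; m[:,:480]=0
for b in blobs(c,m,38,300): print('recess',b)
c=read_camera('top'); f=c['frame'].astype(int); g=(f[...,1]-f[...,0]>30)
for b in blobs(c,g,8,30): print('green',b)"
```

```text
recess (array([543., 122.]), 626, -260, 75, 41, 164)
```

Emit:
drive_tool(targets=[{"jaw":0.4,"travel":[0.001,0.001,0.02],"twist":0},{"jaw":0.4,"travel":[0.001,0.001,0.03],"twist":0},{"jaw":0.4,"travel":[0.001,0.001,0.03],"twist":0}])

```text
t: 22.3
eef_pos: [438.1, -216.2, 43.5]
tcp_rot: [-3.139, 0.0, 0.944]
ft_force: [0.0, -0.2, -0.3]
opening: 0.409
grip_force: 0.0
```

Recess (626,−260) at 164°, matching the top view. The green cap is around x ≈ 335, so it is clear of the fingers.

Emit:
drive_tool(targets=[{"jaw":0.4,"travel":[0,0,0.025],"twist":0},{"jaw":0.4,"travel":[0,0,0.043],"twist":0},{"jaw":0.4,"travel":[0,0,0.053],"twist":0},{"jaw":0.4,"travel":[0,0,0.053],"twist":0},{"jaw":0.2,"travel":[0,0,0.053],"twist":0},{"jaw":0.0,"travel":[0,0,0.053],"twist":0},{"jaw":0.0,"travel":[0,0,0.053],"twist":0},{"jaw":0.0,"travel":[0,0,0.053],"twist":0}])

```text
t: 22.97
eef_pos: [439.2, -216.9, -7.2]
tcp_rot: [3.14, -0.0, 0.943]
ft_force: [0.1, -0.2, -0.5]
opening: 0.173
grip_force: 0.0
```

Emit:
drive_tool(targets=[{"jaw":0.0,"travel":[0,0,0],"twist":0},{"jaw":0.0,"travel":[0,0,0],"twist":0},{"jaw":0.0,"travel":[0,0,0],"twist":0},{"jaw":0.0,"travel":[0,0,0],"twist":0},{"jaw":0.0,"travel":[0,0,0],"twist":0},{"jaw":0.0,"travel":[0,0,0],"twist":0}])

```text
t: 23.47
eef_pos: [439.1, -216.8, -7.4]
tcp_rot: [3.14, -0.0, 0.943]
ft_force: [-1.2, -0.0, 7.3]
opening: 0.146
grip_force: 30.0
```

```bash
python3 -c "
from h import *
s=state(); print(s['eef_pos'],s['opening'],s['grip_force'],s['tcp_rot']); go(626,-260.5,110,164)"
```

```text
[ 439.11180421 -216.82883299   -7.36489164] 0.14581323128050838 30.00266969203949 [ 3.14038960e+00 -1.49365422e-04  9.42818458e-01]
to (626, -260.5, 110, 164) travel [0.074,0.177,-0.117] twist 1.222 j6 0.03
```

Emit:
drive_tool(targets=[{"jaw":0.0,"travel":[0,0,-0.03],"twist":0},{"jaw":0.0,"travel":[0,0,-0.07],"twist":0.1},{"jaw":0.0,"travel":[0.004,0.01,-0.105],"twist":0.22},{"jaw":0.0,"travel":[0.016,0.038,-0.117],"twist":0.34},{"jaw":0.0,"travel":[0.028,0.068,-0.117],"twist":0.46},{"jaw":0.0,"travel":[0.04,0.097,-0.117],"twist":0.58},{"jaw":0.0,"travel":[0.053,0.126,-0.117],"twist":0.7},{"jaw":0.0,"travel":[0.065,0.155,-0.117],"twist":0.82}])

```text
t: 24.13
eef_pos: [603.7, -255.1, 109.3]
tcp_rot: [3.142, -0.0, 0.117]
ft_force: [-0.2, 0.0, -1.4]
opening: 0.146
grip_force: 30.0
```

```bash
python3 -c "
from h import *
go(626,-260.5,110,164)"
```

```text
to (626, -260.5, 110, 164) travel [0.021,0.008,-0.001] twist 0.396 j6 0.95
```

Emit:
drive_tool(targets=[{"jaw":0.0,"travel":[0.021,0.008,0],"twist":0.12},{"jaw":0.0,"travel":[0.021,0.008,0],"twist":0.24},{"jaw":0.0,"travel":[0.021,0.008,0],"twist":0.36},{"jaw":0.0,"travel":[0.021,0.008,0],"twist":0.4},{"jaw":0.0,"travel":[0.021,0.008,0],"twist":0.4},{"jaw":0.0,"travel":[0.021,0.008,0],"twist":0.4}])

```text
t: 24.63
eef_pos: [624.1, -260.4, 109.0]
tcp_rot: [-3.141, 0.0, -0.275]
ft_force: [0.4, 0.3, -0.1]
opening: 0.149
grip_force: 30.0
```

```bash
python3 -c "
from h import *
held(35,21); go(626,-260.5,27,164)"
```

```text
[ 624.08799952 -260.3877785   108.96181824] -15.77645635010904 0.1486007168208166 30.00004917383194
front row 187 cols 295 344
-4 [320.6 195.2]
0 [320.6 189. ]
4 [320.6 182.8]
to (626, -260.5, 27, 164) travel [0.002,-0.000,0.082] twist 0.004 j6 1.35
```

Emit:
drive_tool(targets=[{"jaw":0.0,"travel":[0.001,0,0.025],"twist":0},{"jaw":0.0,"travel":[0.001,0,0.045],"twist":0},{"jaw":0.0,"travel":[0.001,0,0.06],"twist":0},{"jaw":0.0,"travel":[0.001,0,0.07],"twist":0},{"jaw":0.0,"travel":[0.001,0,0.078],"twist":0},{"jaw":0.0,"travel":[0.001,0,0.082],"twist":0},{"jaw":0.0,"travel":[0.001,0,0.082],"twist":0}])

```text
t: 25.27
eef_pos: [625.1, -260.7, 26.5]
tcp_rot: [-3.141, 0.001, -0.277]
ft_force: [0.4, -0.6, -1.2]
opening: 0.144
grip_force: 30.0
```

Emit:
drive_tool(targets=[{"jaw":0.2,"travel":[0,0,0.001],"twist":0},{"jaw":0.5,"travel":[0,0,0.001],"twist":0},{"jaw":0.5,"travel":[0,0,0],"twist":0},{"jaw":0.5,"travel":[0,0,0.0],"twist":0},{"jaw":0.5,"travel":[0,0,0],"twist":0},{"jaw":0.5,"travel":[0,0,-0.01],"twist":0},{"jaw":0.5,"travel":[0,0,-0.04],"twist":0},{"jaw":0.5,"travel":[0,0,-0.08],"twist":0}])

```text
t: 25.93
eef_pos: [623.8, -260.1, 105.9]
tcp_rot: [-3.14, 0.005, -0.277]
ft_force: [-0.2, 0.1, 0.4]
opening: 0.497
grip_force: 0.0
```

Emit:
drive_tool(targets=[{"jaw":0.5,"travel":[0,0,-0.04],"twist":0},{"jaw":0.5,"travel":[-0.03,0,-0.06],"twist":0},{"jaw":0.5,"travel":[-0.07,0,-0.06],"twist":0},{"jaw":0.5,"travel":[-0.1,0,-0.06],"twist":0},{"jaw":0.5,"travel":[-0.14,0,-0.06],"twist":0},{"jaw":0.5,"travel":[-0.18,0,-0.06],"twist":0},{"jaw":0.5,"travel":[-0.2,0,-0.06],"twist":0},{"jaw":0.5,"travel":[-0.2,0,-0.06],"twist":0}])

```text
t: 26.6
eef_pos: [429.5, -204.6, 168.1]
tcp_rot: [-3.141, 0.0, -0.278]
ft_force: [1.0, -0.7, 0.2]
opening: 0.501
grip_force: 0.0
```

```bash
python3 -c "
from h import *
a=read_camera('top')['frame'][110:260,130:540]; b=read_camera('scene')['frame'][90:370,170:480]
f=lambda x,w,h: cv2.resize(np.clip(x.astype(float)*1.5,0,255).astype(np.uint8),(w,h),interpolation=2)
o=np.zeros((600,800,3),np.uint8); o[:230,:628]=f(a,628,230); o[230:600,:410]=f(b,410,370)
w=read_camera('wrist')['frame']; o[350:594,410:800]=f(w,390,244)
cv2.imwrite('pics/end.png',o[:,:,::-1]); print(state()['eef_pos'])
c=read_camera('top'); hsv=cv2.cvtColor(c['frame'],cv2.COLOR_RGB2HSV).astype(int)
m=(hsv[...,0]>10)&(hsv[...,0]<28)&(hsv[...,1]>80)&(hsv[...,2]>50); m[:110]=0;m[195:]=0;m[:,:220]=0;m[:,460:]=0
for q in blobs(c,cv2.morphologyEx(m.astype(np.uint8),cv2.MORPH_CLOSE,np.ones((9,9))),47,20): print(q)"
```

```text
[ 433.71059159 -206.55916897  167.82494719]
(array([365., 164.]), 601, -90, 53, 53, 69)
(array([247., 157.]), 612, 228, 33, 29, 136)
(array([427., 158.]), 622, -259, 73, 35, 164)
(array([300., 143.]), 655, 88, 63, 62, 91)
```

View pics/end.png

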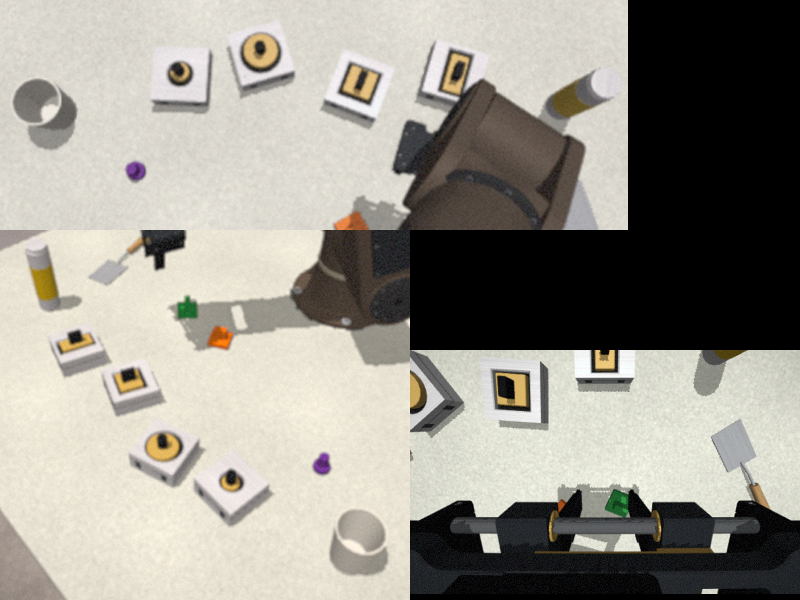

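The final views show all four caps in their matching recesses: top image at (247,157), (300,143), (365,164) and (427,158), each within 4 mm of its mould centre. The can, cup and look-alikes are where they were, and the gripper is clear.

```bash
python3 -c "
from cell import *
print(job_done())"
```

```text
the job is handed in; nothing more can be done
None
```

I handed the job in at about 27 s: the last pictures show all four caps released in their matching moulds, each within about 4 mm of centre, and the spray can, mixing cup and look-alikes look undisturbed; no verdict came back.

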